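Switch on the counter and ring the bell

TASK

Open the jewellery counter: on the grey switch box press down the round key, then the cross-shaped key, then the long bar key, each right down so that it stays down, and leave the square key (the alarm) alone. When all three are down, ring the counter bell with a push straight down on its plunger and let go. Only press: do not pick up or shift the bell, and leave everything else on the table where it stands.

Things in the scene. Friction and masses are not known exactly. Their poses are not given: they have to be found in the camera images.
- switch_box: the counter's switch box: flat grey plastic box, 140 mm (its x) by 190 mm (its y, sideways) by 40 mm high, fixed to the table; origin at the centre of its underside, z up, its -x side faces the robot give or take its turn about z. On its top: a row of three small keys (round, square, cross-shaped) at x = +30 mm, y = -56, 0, +56 mm, and one long bar key at x = -40 mm, each in a low black frame.
- key_round_top (a point): centre of the top face of the round key (disc of 34 mm diameter), a white plastic push key on the switch box. One of the three small keys side by side in the box's far row, 56 mm apart; which of the three stands left, middle or right varies. The top face is 14 mm above the box's top (54 mm above the table) when the key is up and 6 mm above it when the key is right down; the point moves with the key.
- key_cross_top (a point): centre of the top face of the cross-shaped key (plus sign, 36 mm over its arms, arms 13 mm wide), a white plastic push key on the switch box. One of the three small keys side by side in the box's far row, 56 mm apart; which of the three stands left, middle or right varies. The top face is 14 mm above the box's top (54 mm above the table) when the key is up and 6 mm above it when the key is right down; the point moves with the key.
- key_square_top (a point): centre of the top face of the square key (32 x 32 mm), the alarm, which must not be pressed, a white plastic push key on the switch box. One of the three small keys side by side in the box's far row, 56 mm apart; which of the three stands left, middle or right varies. The top face is 14 mm above the box's top (54 mm above the table) when the key is up and 6 mm above it when the key is right down; the point moves with the key.
- key_bar_top (a point): centre of the top face of the long bar key (140 mm along the box's y, 24 mm wide), a white plastic push key on the switch box. It lies alone along the box's near edge. The top face is 14 mm above the box's top (54 mm above the table) when the key is up and 6 mm above it when the key is right down; the point moves with the key.
- key_round (a joint): how far the round key is pressed, in m: 0 up, 0.008 right down on its stop. It slides straight down against about 3 N of friction and stays wherever it is left (it does not spring back).
- key_cross (a joint): how far the cross-shaped key is pressed, in m: 0 up, 0.008 right down on its stop. It slides straight down against about 3 N of friction and stays wherever it is left (it does not spring back).
- key_square (a joint): how far the square key is pressed, in m: 0 up, 0.008 right down on its stop. It slides straight down against about 3 N of friction and stays wherever it is left (it does not spring back).
- key_bar (a joint): how far the bar key is pressed, in m: 0 up, 0.008 right down on its stop. It slides straight down against about 3 N of friction and stays wherever it is left (it does not spring back).
- counter_bell: counter bell standing loose on the table, left or right of the switch box: black base ring of 80 mm diameter, silver dome, 70 mm high in all; origin at the centre of its underside, z up. About 0.22 kg, so a sideways push slides it.
- bell_top (a point): top of the bell's plunger, a small knob of about 16 mm diameter on top of the dome, on the bell's axis, 70 mm above the table when up; moves with the plunger.
- counter_bell_button (a joint): how far the bell's plunger is pressed, in m: 0 up, 0.005 right down. A spring of 1.6 N per mm (8 N right down, 5 N at 3 mm, which rings it) brings it up again when let go.
- tumbler_d: bystander: loose pewter beaker, 57 mm diameter, 78 mm high, on the side of the switch box where the bell is not; origin at the centre of its underside.
- ring_box_a: bystander: loose dark red ring box, 50 x 50 x 42 mm, between the robot and the switch box; origin at the centre of its underside.
- ring_box_b: bystander: loose dark blue ring box, 50 x 50 x 42 mm, near the front of the table; origin at the centre of its underside.
- cuff_c: bystander: loose gilt bracelet lying flat, 48 x 60 x 14 mm, near the front of the table; origin at the centre of its underside.
- tea_light: bystander: loose tea light, 38 mm diameter, 16 mm high, near the front of the table; origin at the centre of its underside.
Mind the look-alikes: they are no part of the job. What is shaped like the counter_bell but purple is not meant.

How it is judged:
By the outcome, as a careful person would: the job done as asked, in the order asked, and still so for the second after the job is handed in, with the robot touching nothing.
It also fails if it takes over 64 s, if anything falls off the work surface, if the arm or the gripper's body presses on something with over 40 N, if the wrist force passes 120 N, or if a joint passes its speed limit or range.

ROBOT

A 7-joint arm with a two-finger parallel gripper is mounted at the origin on a cart in front of the work surface, level with it; the furniture and walls round the work are solid. World frame = base frame: x ahead of the robot, y to its left, z up, the work surface at z = 0. Lengths are in m, angles in rad, forces in N, time in s.
With the tool pointing down it reaches from about 0.4 to 0.85 m from the base axis. Payload 4.5 kg.
Tool frame: the origin (TCP) lies at the very end of the fingers, on their centre line; the grasp point (between the pads) lies 19 mm behind it; z points along the fingers, y is the line along which they close (so a half turn about z gives the same grasp; the last joint's range is limited). The gripper opens to 88 mm and grips with 3 to 60 N. Pads are 18 mm wide; open, the fingers measure 123 mm over their backs; the gripper's body (75 mm by 187 mm) begins 45 mm behind the grasp point.
Start: joints at [1.34, 0.689, -0.195, 1.565, 0.157, 0.902, -0.215], TCP at [0.164, -0.603, 0.239] pointing down, gripper open.
Joint ranges: [-3.01, 3.01], [-0.46, 2.08], [-1.47, 1.51], [0.13, 2.56], [-1, 4.14], [0.04, 2.09], [-2.66, 2.66]. Speed limits (rad/s): [2.57, 2.57, 3.14, 3.14, 3.14, 3.14, 3.14].

INTERFACE

Orientations are given as a unit quaternion [x, y, z, w].
In Python, from plant import r, eyes, nets gives the robot as it stands.
- The arm moves only by the shell command python3 -m pendant 'ROWS' [FORCE]. ROWS is JSON, a list of rows, each an object of numbers: "claw": the opening, from 0 (shut) to 1 (fully open); "dx", "dy", "dz": the shift along the world's x, y, z in mm; "twist": the turn about the world's z in rad. In form: [{"claw": .., "dx": .., "dy": .., "dz": .., "twist": ..}, ...]. A call has 1 to 8 rows; each row is the pose to reach, as a shift and turn from the pose commanded when the call began; what a row does not reach only later rows make up. A row lasts 1/10 s, in which the tool goes at most 50 mm and 8.59 degrees, less where a joint would pass 70% of its speed; a pose out of reach is approached as far as the arm can. A call with a gripper value outside its range is refused whole. The fingers move at their own pace and stop on an object; FORCE is the grip in N (left out, the last holds). Time passes only in rows, so rows that repeat a pose let the fingers close. It gives the time, the measured TCP pose, the force, the opening and the grip force at its end, in the units of the state.
- r.get_state(): the state, without advancing time (a new reading comes with each control period).
- eyes.snapshot(name): name is "scene" or "side" or "wrist"; returns (picture, depth): 420x560x3 uint8, blue, green, red; 420x560 float32, m along the optical axis (not along the pixel's ray), 0 where there is no reading.
- eyes.camera_info(name): a dict with "K" (3x3 intrinsics, pixels), "D" ([k1, k2, p1, p2, k3] as OpenCV has them; the pictures are not rectified), "world_to_cam" (4x4, takes a point from world to camera coordinates); the wrist camera has in their place "T_tool_cam" (4x4, takes a point from camera to tool coordinates, whose origin is the TCP and whose axes are the flange's). Camera axes: x right, y down, z forward; pixel columns grow to the right and rows downward; lengths in m; the calibration is good to about 2 mm. A picture is of the moment at which its call begins: read the wrist's pose just before it. camera_info takes no time and is no camera call.
- r.finish_job(): hands the job in; it is judged then, once.
Trained networks look in the newest picture that a camera, given by its name, has taken for a name from the list of things; names that differ only in an ending like _2 or _b are one class to them, and where a whole thing is asked for, a point or a joint stands for the part that bears it (a point fixed in the world has none). Each returns a list of dicts, best first, with "confidence" (0 to 1); they miss things now and then, are a little off and sometimes report something else, mostly with a low value. They report only what shows in the picture. A call takes as long as a camera call. They do not tell look-alikes from the thing itself.
- nets.spot_in(camera, query): "box" ([left, top, width, height] as shares, 0 to 1, of the picture: columns of its width, rows of its height, round what is visible of it).
- nets.place_of(camera, query): "position" ([column, row] as shares, 0 to 1, of the picture: columns of its width, rows of its height: a listed point, or the origin of a listed thing).
The state is a dict: "clock": time; "q": joint angles; "qd": joint speeds; "joint_torque": joint torques, N m; "tool_pos": TCP position; "eef_rot": TCP orientation; "contact_force": force on the tool from outside, world axes, zero at the start; "moment": the same for the moment, N m; "opening": opening from 0.0 (shut) to 1.0 (fully open); "finger_force": force on a finger pad.
Only numpy, scipy, OpenCV 4.12 (cv2) and the standard library are available. Lean on these libraries where they do the work, as an engineer would, in place of code of your own. Each camera call takes 0.05 s, during which the arm holds its last target. There are 200 camera calls.

## Working session

There is one attempt and no reset: what is moved stays moved. The work goes in short steps, Python scripts to look and compute and a shell command to move; the robot and the scene stay as the last step left them, time stands still between calls to the robot, and variables do not carry over. Pictures are saved under pics/ and viewed, at most 10 in all, crops included, and the job is handed in when it is done.

```bash
mkdir -p pics
cat > h.py <<'E'
import numpy as np, cv2
from plant import r, eyes, nets
def snap(n,f=None):
    p,d=eyes.snapshot(n)
    if f: cv2.imwrite('pics/'+f,p)
    return p,d
def toworld(n,uv,z=None,depth=None):
    c=eyes.camera_info(n);K=np.array(c['K']);D=np.array(c['D'],float)
    T=np.linalg.inv(np.array(c['world_to_cam']))
    x=cv2.undistortPoints(np.array([[uv]],float),K,D)[0,0]
    ray=T[:3,:3]@np.array([x[0],x[1],1]);o=T[:3,3]
    s=(z-o[2])/ray[2] if depth is None else depth
    return o+s*ray
E
python3 - <<'E'
from h import *
s=r.get_state();print(s['clock'],s['tool_pos'],s['eef_rot'],s['opening'])
Z=dict(key_round_top=.054,key_cross_top=.054,key_square_top=.054,key_bar_top=.054,bell_top=.07,switch_box=0,counter_bell=0,tumbler_d=0)
for n in('scene','side'):
    p,d=snap(n,n+'1.png')
    for q,z in Z.items():
        for x in nets.place_of(n,q)[:3]:
            uv=np.array(x['position'])*[560,420]
            print(n,q,round(x['confidence'],2),uv.round(),toworld(n,uv,z).round(3))
E
```

```text
0.0 [ 0.16335435 -0.60260721  0.237914  ] [ 9.91242385e-01  1.32051830e-01 -1.81850375e-04 -9.03045174e-04] 1.001154995778208
scene key_round_top 0.49 [215. 211.] [0.65  0.085 0.054]
scene key_cross_top 0.41 [239. 210.] [0.616 0.038 0.054]
scene key_bar_top 0.78 [253. 218.] [0.564 0.038 0.054]
scene bell_top 0.57 [297. 177.] [ 0.62  -0.169  0.07 ]
scene bell_top 0.51 [348. 185.] [ 0.498 -0.24   0.07 ]
scene bell_top 0.36 [254. 219.] [0.539 0.055 0.07 ]
scene switch_box 0.79 [245. 231.] [0.596 0.038 0.   ]
scene counter_bell 0.76 [298. 200.] [ 0.613 -0.17   0.   ]
scene counter_bell 0.68 [350. 206.] [ 0.494 -0.254  0.   ]
scene tumbler_d 0.78 [189. 289.] [0.508 0.263 0.   ]
side key_round_top 0.6 [210. 240.] [0.625 0.091 0.054]
side key_cross_top 0.52 [224. 224.] [0.615 0.037 0.054]
side key_square_top 0.67 [234. 212.] [ 0.607 -0.01   0.054]
side key_square_top 0.63 [305. 185.] [ 0.48  -0.152  0.054]
side key_square_top 0.42 [223. 222.] [0.618 0.031 0.054]
side key_bar_top 0.8 [256. 231.] [0.548 0.045 0.054]
side bell_top 0.57 [248. 168.] [ 0.62  -0.174  0.07 ]
side bell_top 0.5 [307. 159.] [ 0.49  -0.254  0.07 ]
side switch_box 0.95 [237. 247.] [0.59  0.037 0.   ]
side counter_bell 0.91 [304. 183.] [ 0.496 -0.255  0.   ]
side counter_bell 0.6 [255. 193.] [ 0.605 -0.177  0.   ]
side counter_bell 0.24 [340. 321.] [0.368 0.192 0.   ]
side tumbler_d 0.85 [254. 338.] [0.5   0.258 0.   ]
side tumbler_d 0.58 [338. 318.] [0.371 0.188 0.   ]
```

Run:
```python
import cv2
a=cv2.imread('pics/scene1.png')[150:330,150:420];b=cv2.imread('pics/side1.png')[140:360,150:420]
for n,c in(('sc',a),('si',b)):cv2.imwrite(f'pics/{n}_c.png',cv2.resize(c,None,fx=2.6,fy=2.6,interpolation=cv2.INTER_CUBIC))
```

```text
(no output)
```

View pics/sc_c.png

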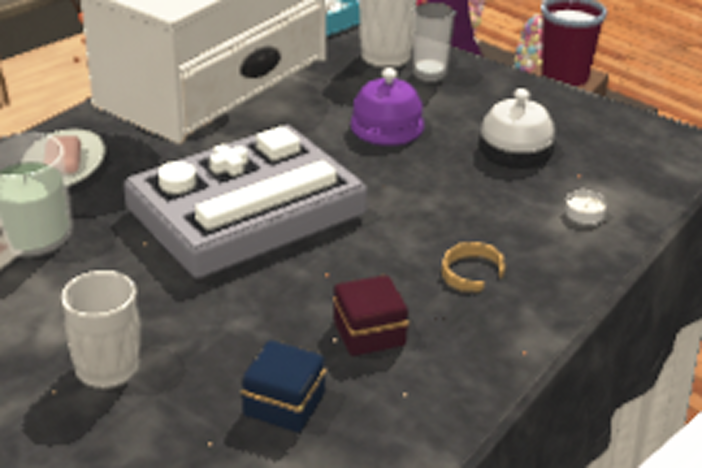

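View pics/si_c.png

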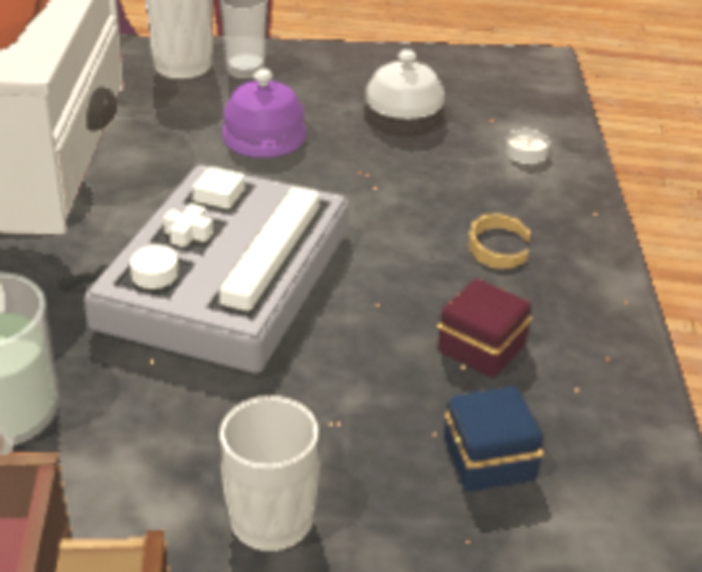

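The scene view shows the switch box with round (~218,218 px), cross (~238,211) and square (~257,205) keys in its far row, and the bar near the robot. The silver bell is at about (350,200) and the purple look-alike at (298,195). A white cabinet stands behind the box. I'll check heights around it and where the wrist camera is mounted.

Run:
```python
from h import *
print(np.round(eyes.camera_info('wrist')['T_tool_cam'],3).tolist(), np.round(eyes.camera_info('wrist')['K'],0).tolist())
H=np.zeros((14,18))
for n in('scene','side'):
    p,d=snap(n)
    c=eyes.camera_info(n);v,u=np.mgrid[0:420,0:560]
    x=cv2.undistortPoints(np.stack([u,v],-1).reshape(-1,1,2).astype(float),np.array(c['K']),np.array(c['D'],float))[:,0]
    P=np.c_[x,np.ones(len(x))]*d.reshape(-1,1);T=np.linalg.inv(np.array(c['world_to_cam']))
    P=(P@T[:3,:3].T+T[:3,3])[d.ravel()>0]
    i=((P[:,0]-.3)/.04).astype(int);j=((P[:,1]+.4)/.04).astype(int)
    m=(P[:,0]>.3)&(P[:,1]>-.4)&(i<14)&(j<18)&(P[:,2]<.6)
    np.maximum.at(H,(i[m],j[m]),P[m,2])
print('cols y from -.4 step .04')
for k in range(14):print(round(.3+.04*k,2),(H[k]*1000).astype(int))
```

```text
[[-0.0, -0.954, -0.301, 0.078], [1.0, 0.0, -0.0, 0.002], [0.0, -0.301, 0.954, -0.146], [0.0, 0.0, 0.0, 1.0]] [[320.0, 0.0, 274.0], [0.0, 320.0, 207.0], [0.0, 0.0, 1.0]]
cols y from -.4 step .04
0.3 [ 3  2  2  2  2  3  2  3  2  4  3  2  4  4  3  4  4 17]
0.34 [ 4  3  3  2 17 16  3  4 13 12  3 44 44 41 45 45  3  5]
0.38 [ 3  3  3  2 16 16  3 12 15 14  2 45 44  3 44 44  3  3]
0.42 [ 3  2  2 37 35  4  3  3  2  3  3  3  3  3  4  4  3  4]
0.46 [ 3  2 35 71 70  3  2  3  2  3  3  3  3  3  3 78 80 80]
0.5 [ 2  3  2 67 53  3  4  4 40 55 56 54 44 42  2 79 79 80]
0.54 [ 3  3  2  3  3 32  3  2 42 57 57 56 56 54  3  3  4  3]
0.58 [ 2  2  3  3 47 71 52  3 42 56 56 56 56 42  5  4  3  3]
0.62 [ 2 82 82 81 44 70 49  3 42 56 55 56 56 42  4  4  3  2]
0.66 [  1  83 118  83   3   3   3   3   3   3   3  40  42  40  92  93  93 254]
0.7 [  2 119 119 120   3   3  57  62   3 147 146  15  13  13  91  92  93 253]
0.74 [  0 119 120 144 148 148 148 215 215 216 216  13  24  26  14  61 253 254]
0.78 [  0  10   3   2 196 196 194 214 153 175 215  14  25  26  14   3 247   0]
0.82 [  0  30  32  20 195 152 178 215 181 169 214   3  14  12   2   3   2   0]
```

```bash
python3 -m pendant '[{"claw":0,"dx":20,"dy":30,"dz":10,"twist":0.14},{"claw":0,"dx":45,"dy":65,"dz":20,"twist":0.28},{"claw":0,"dx":70,"dy":100,"dz":30,"twist":0.42},{"claw":0,"dx":95,"dy":135,"dz":30,"twist":0.56},{"claw":0,"dx":120,"dy":170,"dz":30,"twist":0.7},{"claw":0,"dx":150,"dy":205,"dz":30,"twist":0.84},{"claw":0,"dx":180,"dy":240,"dz":30,"twist":0.98},{"claw":0,"dx":210,"dy":270,"dz":30,"twist":1.12}]'
python3 -m pendant '[{"claw":0,"dx":25,"dy":35,"dz":0,"twist":0.14},{"claw":0,"dx":50,"dy":70,"dz":0,"twist":0.28},{"claw":0,"dx":75,"dy":105,"dz":0,"twist":0.42},{"claw":0,"dx":100,"dy":140,"dz":0,"twist":0.56},{"claw":0,"dx":125,"dy":180,"dz":0,"twist":0.7},{"claw":0,"dx":150,"dy":220,"dz":0,"twist":0.84},{"claw":0,"dx":180,"dy":260,"dz":0,"twist":0.98},{"claw":0,"dx":190,"dy":300,"dz":0,"twist":1.12}]'
python3 -c "
from h import *;s=r.get_state();print(s['q'])"
```

```text
clock: 1.8
tool_pos: [0.3746, -0.3314, 0.2691]
eef_rot: [0.768, 0.641, 0.0, 0.0]
contact_force: [0.4, -1.4, -0.3]
opening: 0.297
finger_force: 0.0
clock: 2.6
tool_pos: [0.5662, -0.0314, 0.2689]
eef_rot: [0.311, 0.95, 0.001, 0.001]
contact_force: [-0.1, 0.0, 0.9]
opening: 0.006
finger_force: 0.0
[ 0.4316066   0.6715231  -0.79962177  1.69198629  0.55238333  1.01527262
  0.37913505]
```

```bash
python3 -m pendant '[{"claw":0,"dx":0,"dy":20,"dz":0,"twist":0.14},{"claw":0,"dx":0,"dy":40,"dz":0,"twist":0.28},{"claw":0,"dx":0,"dy":60,"dz":0,"twist":0.42},{"claw":0,"dx":0,"dy":60,"dz":0,"twist":0.45},{"claw":0,"dx":0,"dy":60,"dz":0,"twist":0.45},{"claw":0,"dx":0,"dy":60,"dz":0,"twist":0.45}]'
cat >> h.py <<'E'
from scipy.spatial.transform import Rotation as R
def wrist(f=None):
    s=r.get_state();p,d=snap('wrist',f)
    T=np.eye(4);T[:3,:3]=R.from_quat(s['eef_rot']).as_matrix();T[:3,3]=s['tool_pos']
    return p,d,T@np.array(eyes.camera_info('wrist')['T_tool_cam'])
def w2(T,uv,z):
    c=eyes.camera_info('wrist')
    x=cv2.undistortPoints(np.array(uv,float).reshape(-1,1,2),np.array(c['K']),np.array(c['D'],float))[:,0]
    ray=np.c_[x,np.ones(len(x))]@T[:3,:3].T
    return T[:3,3]+ray*((z-T[2,3])/ray[:,2])[:,None]
E
python3 - <<'E'
from h import *
p,d,T=wrist('w1.png')
for q in('key_round_top','key_cross_top','key_square_top','key_bar_top'):
    for x in nets.place_of('wrist',q)[:3]:
        uv=np.array(x['position'])*[560,420];print(q,round(x['confidence'],2),uv.round(),w2(T,uv,.054).round(4))
g=cv2.inRange(p,(170,170,170),(255,255,255))
n,l,st,c=cv2.connectedComponentsWithStats(g)
for i in range(1,n):
    if st[i,4]>150:print(st[i],c[i].round(),w2(T,c[i],.054).round(4))
s=r.get_state();print(s['tool_pos'],s['eef_rot'],s['q'])
E
```

```text
clock: 3.2
tool_pos: [0.5637, 0.0249, 0.2685]
eef_rot: [0.095, 0.995, -0.001, -0.0]
contact_force: [0.5, 0.7, 0.3]
opening: 0.006
finger_force: 0.0
key_round_top 0.59 [339. 219.] [[0.6289 0.0891 0.054 ]]
key_cross_top 0.57 [290. 220.] [[0.6183 0.0315 0.054 ]]
key_square_top 0.62 [248. 222.] [[ 0.6119 -0.0191  0.054 ]]
key_bar_top 0.7 [291. 164.] [[0.5519 0.0438 0.054 ]]
[ 37  28  28  37 729] [51. 47.] [[ 0.3841 -0.1784  0.054 ]]
[438  46  88  60 732] [475.  89.] [[0.51   0.2512 0.054 ]]
[  13  132   57   57 2010] [ 39. 163.] [[ 0.4956 -0.2389  0.054 ]]
[ 211  137  159  111 8684] [294. 198.] [[0.5923 0.0404 0.054 ]]
[ 230  151  124   26 2597] [292. 164.] [[0.5521 0.0449 0.054 ]]
[233 210  28  27 665] [246. 223.] [[ 0.6126 -0.0208  0.054 ]]
[ 417  233   73   65 1328] [451. 256.] [[0.704  0.2209 0.054 ]]
[367 273  35  23 201] [389. 280.] [[0.7233 0.1412 0.054 ]]
[ 55 274  23  20 341] [ 66. 283.] [[ 0.6495 -0.2686  0.054 ]]
[ 252  356   46   33 1212] [276. 375.] [[ 0.8462 -0.0297  0.054 ]]
[ 84 377  26  10 180] [ 96. 382.] [[ 0.8111 -0.2897  0.054 ]]
[0.56368163 0.02595985 0.26876756] [ 9.41845000e-02  9.95554739e-01 -1.86901302e-04  7.78456531e-05] [ 0.3840624   0.70352288 -0.9131435   1.69526981  0.626793    1.06226347
  0.64815802]
```

View pics/w1.png

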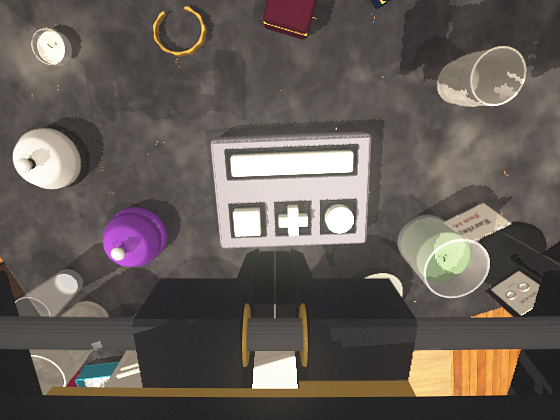

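The wrist view confirms square (246,223), cross (293,220) and round (340,219), with the bar at (292,164). The fit gives round (.629,.0895), cross (.6205,.0345) and bar (.552,.0445), with a yaw of about -0.15. I'll press the round key first.

```bash
python3 -m pendant '[{"claw":0,"dx":35,"dy":35,"dz":0,"twist":0.04},{"claw":0,"dx":65,"dy":63,"dz":-30,"twist":0.04},{"claw":0,"dx":65,"dy":63,"dz":-70,"twist":0.04},{"claw":0,"dx":65,"dy":63,"dz":-110,"twist":0.04},{"claw":0,"dx":65,"dy":63,"dz":-150,"twist":0.04},{"claw":0,"dx":65,"dy":63,"dz":-180,"twist":0.04},{"claw":0,"dx":65,"dy":63,"dz":-195,"twist":0.04},{"claw":0,"dx":65,"dy":63,"dz":-195,"twist":0.04}]'
python3 -m pendant '[{"claw":0,"dx":0,"dy":0,"dz":0,"twist":0},{"claw":0,"dx":0,"dy":0,"dz":-7,"twist":0},{"claw":0,"dx":0,"dy":0,"dz":-14,"twist":0},{"claw":0,"dx":0,"dy":0,"dz":-18,"twist":0},{"claw":0,"dx":0,"dy":0,"dz":-20,"twist":0},{"claw":0,"dx":0,"dy":0,"dz":-22,"twist":0},{"claw":0,"dx":0,"dy":0,"dz":-24,"twist":0},{"claw":0,"dx":0,"dy":0,"dz":-24,"twist":0}]'
```

```text
clock: 4.25
tool_pos: [0.6275, 0.089, 0.0719]
eef_rot: [0.074, 0.997, -0.001, -0.002]
contact_force: [-0.5, 0.3, 1.1]
opening: 0.004
finger_force: 0.0
clock: 5.05
tool_pos: [0.6286, 0.0897, 0.0496]
eef_rot: [0.073, 0.997, 0.0, -0.0]
contact_force: [0.3, 0.3, 0.1]
opening: 0.005
finger_force: 0.0
```

```bash
python3 -m pendant '[{"claw":0,"dx":0,"dy":0,"dz":-1,"twist":0},{"claw":0,"dx":0,"dy":0,"dz":-2,"twist":0},{"claw":0,"dx":0,"dy":0,"dz":-3,"twist":0}]'
python3 -m pendant '[{"claw":0,"dx":0,"dy":0,"dz":-1,"twist":0},{"claw":0,"dx":0,"dy":0,"dz":-2,"twist":0}]'
```

```text
clock: 5.35
tool_pos: [0.6287, 0.0898, 0.0468]
eef_rot: [0.073, 0.997, 0.0, 0.0]
contact_force: [-1.3, -1.3, 3.5]
opening: 0.005
finger_force: 1.4
clock: 5.55
tool_pos: [0.6287, 0.0898, 0.0464]
eef_rot: [0.073, 0.997, -0.0, 0.0]
contact_force: [-4.4, -3.7, 20.1]
opening: 0.008
finger_force: 10.1
```

```bash
python3 -m pendant '[{"claw":0,"dx":0,"dy":0,"dz":8,"twist":0},{"claw":0,"dx":0,"dy":0,"dz":35,"twist":0},{"claw":0,"dx":-4,"dy":-28,"dz":45,"twist":0},{"claw":0,"dx":-8,"dy":-55,"dz":45,"twist":0},{"claw":0,"dx":-8,"dy":-55,"dz":45,"twist":0},{"claw":0,"dx":-8,"dy":-55,"dz":45,"twist":0}]'
python3 - <<'E'
from h import *
p,d,T=wrist('w2.png')
c=p[130:330,180:400];cv2.imwrite('pics/w2c.png',cv2.resize(c,None,fx=3,fy=3))
for q in('key_round_top','key_cross_top','key_square_top'):
    for x in nets.place_of('wrist',q)[:2]:
        uv=np.array(x['position'])*[560,420];print(q,round(x['confidence'],2),uv.round(),w2(T,uv,.054).round(4),w2(T,uv,.046).round(4))
E
```

```text
clock: 6.15
tool_pos: [0.6207, 0.0346, 0.0896]
eef_rot: [0.074, 0.997, 0.0, -0.0]
contact_force: [-0.4, 0.1, -1.2]
opening: 0.005
finger_force: 0.0
key_round_top 0.79 [365. 234.] [[0.6258 0.0879 0.054 ]] [[0.6294 0.0898 0.046 ]]
key_cross_top 0.88 [275. 240.] [[0.6215 0.0328 0.054 ]] [[0.6249 0.0323 0.046 ]]
key_cross_top 0.64 [362. 233.] [[0.6251 0.0866 0.054 ]] [[0.6287 0.0884 0.046 ]]
key_square_top 0.78 [190. 242.] [[ 0.615 -0.019  0.054]] [[ 0.6181 -0.0218  0.046 ]]
```

View pics/w2c.png

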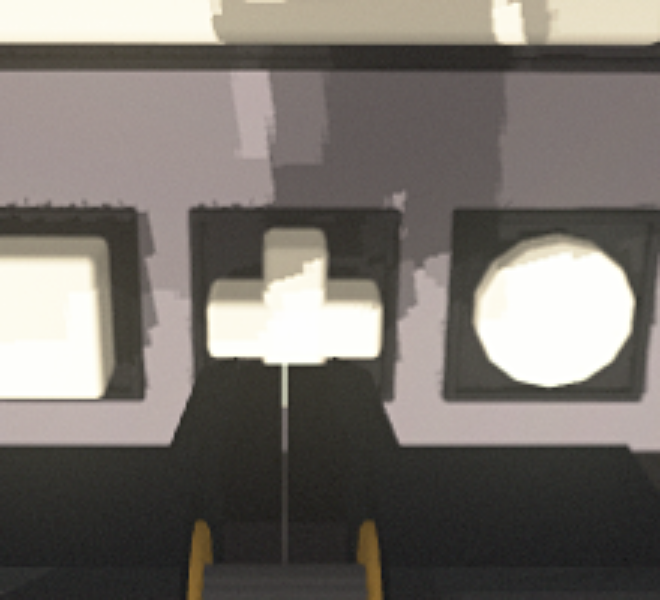

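The round key sits low now. The cross is up, with the finger tip almost on it (crop 285,365), and the square is untouched.

```bash
python3 -m pendant '[{"claw":0,"dx":0,"dy":0,"dz":-15,"twist":0},{"claw":0,"dx":0,"dy":0,"dz":-28,"twist":0},{"claw":0,"dx":0,"dy":0,"dz":-34,"twist":0},{"claw":0,"dx":0,"dy":0,"dz":-38,"twist":0},{"claw":0,"dx":0,"dy":0,"dz":-41,"twist":0},{"claw":0,"dx":0,"dy":0,"dz":-43,"twist":0},{"claw":0,"dx":0,"dy":0,"dz":-44,"twist":0},{"claw":0,"dx":0,"dy":0,"dz":-45,"twist":0}]'
```

```text
clock: 7.15
tool_pos: [0.6204, 0.0348, 0.0464]
eef_rot: [0.073, 0.997, -0.0, 0.0]
contact_force: [-6.0, -2.5, 18.8]
opening: 0.001
finger_force: 9.6
```

```bash
python3 -m pendant '[{"claw":0,"dx":0,"dy":0,"dz":8,"twist":0},{"claw":0,"dx":0,"dy":0,"dz":35,"twist":0},{"claw":0,"dx":-35,"dy":5,"dz":45,"twist":0},{"claw":0,"dx":-69,"dy":10,"dz":45,"twist":0},{"claw":0,"dx":-69,"dy":10,"dz":40,"twist":0},{"claw":0,"dx":-69,"dy":10,"dz":25,"twist":0}]'
python3 -m pendant '[{"claw":0,"dx":0,"dy":0,"dz":-8,"twist":0},{"claw":0,"dx":0,"dy":0,"dz":-14,"twist":0},{"claw":0,"dx":0,"dy":0,"dz":-18,"twist":0},{"claw":0,"dx":0,"dy":0,"dz":-21,"twist":0},{"claw":0,"dx":0,"dy":0,"dz":-23,"twist":0},{"claw":0,"dx":0,"dy":0,"dz":-24,"twist":0},{"claw":0,"dx":0,"dy":0,"dz":-25,"twist":0}]'
```

```text
clock: 7.75
tool_pos: [0.5532, 0.0452, 0.0707]
eef_rot: [0.073, 0.997, 0.001, 0.002]
contact_force: [0.3, -0.1, -0.2]
opening: 0.001
finger_force: 0.0
clock: 8.45
tool_pos: [0.5524, 0.0445, 0.0463]
eef_rot: [0.074, 0.997, -0.0, 0.001]
contact_force: [-3.2, -4.0, 23.1]
opening: 0.002
finger_force: 11.2
```

```bash
python3 -m pendant '[{"claw":0,"dx":0,"dy":0,"dz":8,"twist":0},{"claw":0,"dx":0,"dy":0,"dz":50,"twist":0},{"claw":0,"dx":0,"dy":0,"dz":95,"twist":0},{"claw":0,"dx":-5,"dy":-20,"dz":130,"twist":0},{"claw":0,"dx":-15,"dy":-60,"dz":150,"twist":0},{"claw":0,"dx":-25,"dy":-100,"dz":150,"twist":0},{"claw":0,"dx":-35,"dy":-145,"dz":150,"twist":0},{"claw":0,"dx":-40,"dy":-180,"dz":150,"twist":0}]'
python3 -m pendant '[{"claw":0,"dx":-5,"dy":-45,"dz":0,"twist":0},{"claw":0,"dx":-10,"dy":-80,"dz":0,"twist":0},{"claw":0,"dx":-10,"dy":-100,"dz":0,"twist":0},{"claw":0,"dx":-10,"dy":-105,"dz":0,"twist":0},{"claw":0,"dx":-10,"dy":-105,"dz":0,"twist":0}]'
python3 - <<'E'
from h import *
p,d,T=wrist('w3.png')
for q in('bell_top','counter_bell'):
    for x in nets.place_of('wrist',q)[:2]:
        uv=np.array(x['position'])*[560,420];print(q,round(x['confidence'],2),uv.round(),w2(T,uv,.07 if q[0]=='b' else 0).round(4))
E
```

```text
clock: 9.25
tool_pos: [0.5102, -0.1379, 0.1948]
eef_rot: [0.074, 0.997, -0.001, -0.0]
contact_force: [-0.3, -0.1, 0.3]
opening: 0.003
finger_force: 0.0
clock: 9.75
tool_pos: [0.5016, -0.24, 0.1947]
eef_rot: [0.074, 0.997, 0.001, 0.0]
contact_force: [0.1, 0.0, 0.8]
opening: 0.006
finger_force: 0.0
bell_top 0.69 [263. 190.] [[ 0.4925 -0.25    0.07  ]]
counter_bell 0.64 [266. 175.] [[ 0.4937 -0.2495  0.    ]]
counter_bell 0.57 [336. 269.] [[ 0.6185 -0.1846  0.    ]]
```

View pics/w3.png

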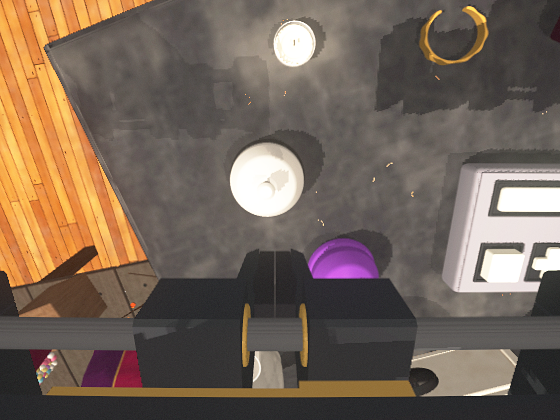

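The wrist view shows the silver bell's knob at about (266,189), near (.493,-.249). The purple one is at (342,262).

```bash
python3 -m pendant '[{"claw":0,"dx":-9,"dy":-9,"dz":0,"twist":0},{"claw":0,"dx":-9,"dy":-9,"dz":-40,"twist":0},{"claw":0,"dx":-9,"dy":-9,"dz":-75,"twist":0},{"claw":0,"dx":-9,"dy":-9,"dz":-100,"twist":0},{"claw":0,"dx":-9,"dy":-9,"dz":-110,"twist":0},{"claw":0,"dx":-9,"dy":-9,"dz":-110,"twist":0},{"claw":0,"dx":-9,"dy":-9,"dz":-110,"twist":0}]'
python3 - <<'E'
from h import *
p,d,T=wrist()
out=[cv2.resize(p[150:330,170:370],(400,360))]
p,d=snap('side');out.append(cv2.resize(p[110:230,240:373],(400,360)))
cv2.imwrite('pics/b.png',np.hstack(out))
for x in nets.place_of('wrist','bell_top')[:2]:
    uv=np.array(x['position'])*[560,420];print(round(x['confidence'],2),uv.round(),w2(T,uv,.07).round(4))
E
```

```text
clock: 10.6
tool_pos: [0.4933, -0.2491, 0.0858]
eef_rot: [0.073, 0.997, -0.0, 0.001]
contact_force: [-0.3, 0.3, 0.4]
opening: 0.006
finger_force: 0.0
0.8 [276. 253.] [[ 0.4937 -0.2505  0.07  ]]
```

View pics/b.png

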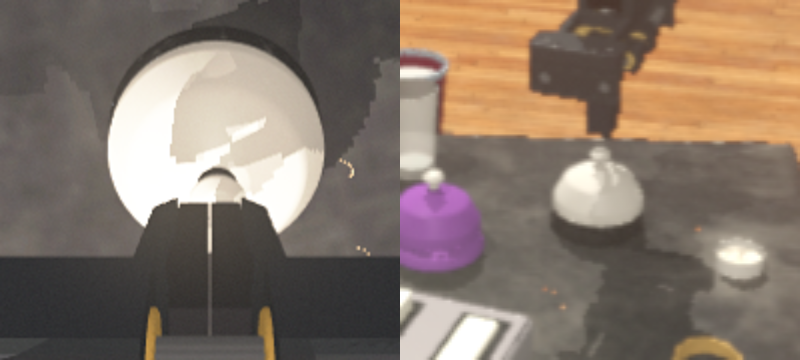

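The finger tip is above the knob (crop ~215,185), off by no more than about 2 mm. Pressing now.

```bash
python3 -m pendant '[{"claw":0,"dx":0,"dy":1,"dz":-7,"twist":0},{"claw":0,"dx":0,"dy":1,"dz":-13,"twist":0},{"claw":0,"dx":0,"dy":1,"dz":-16,"twist":0},{"claw":0,"dx":0,"dy":1,"dz":-18,"twist":0},{"claw":0,"dx":0,"dy":1,"dz":-19,"twist":0},{"claw":0,"dx":0,"dy":1,"dz":-20,"twist":0},{"claw":0,"dx":0,"dy":1,"dz":-20,"twist":0}]'
```

```text
clock: 11.45
tool_pos: [0.4927, -0.2483, 0.0656]
eef_rot: [0.073, 0.997, -0.0, 0.0]
contact_force: [-2.0, 0.4, 9.2]
opening: 0.004
finger_force: 4.7
```

```bash
python3 -m pendant '[{"claw":0,"dx":0,"dy":0,"dz":5,"twist":0},{"claw":0,"dx":0,"dy":0,"dz":20,"twist":0},{"claw":0,"dx":0,"dy":0,"dz":60,"twist":0},{"claw":0,"dx":0,"dy":0,"dz":110,"twist":0},{"claw":0,"dx":0,"dy":0,"dz":150,"twist":0},{"claw":0,"dx":0,"dy":0,"dz":150,"twist":0},{"claw":0,"dx":0,"dy":0,"dz":150,"twist":0}]'
python3 - <<'E'
from h import *
p,d=snap('side')
cv2.imwrite('pics/fin.png',cv2.resize(p[130:350,150:420],None,fx=2.6,fy=2.6,interpolation=cv2.INTER_CUBIC))
E
```

```text
clock: 12.15
tool_pos: [0.4926, -0.2485, 0.2151]
eef_rot: [0.074, 0.997, -0.0, 0.0]
contact_force: [-0.4, 0.2, -0.3]
opening: 0.01
finger_force: 0.0
```

View pics/fin.png

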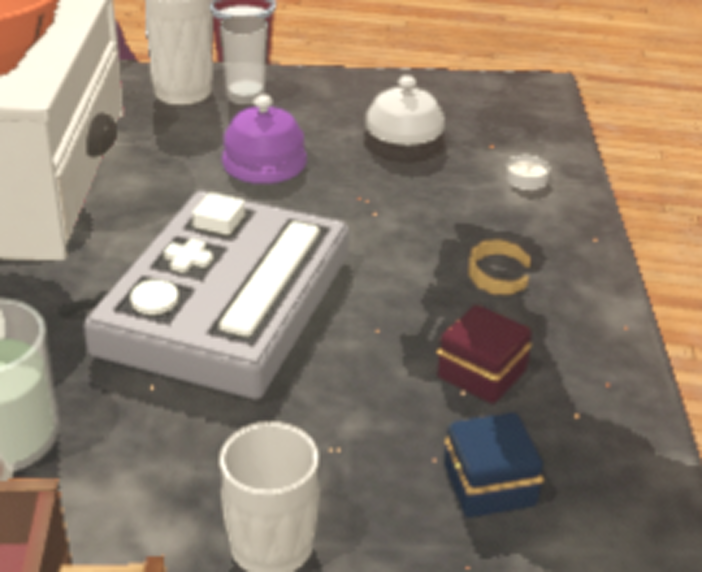

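The final view shows the round, cross and bar keys down and the square still up. The bell is back up and unmoved, and so is everything else.

```bash
python3 -c "
from plant import r;print(r.finish_job())"
```

```text
the job is handed in; nothing more can be done
None
```

The round, cross and bar keys were pressed right down in that order, the silver bell's plunger was pushed to about 4.4 mm (it rings at 3 mm) and let go, and the square key and everything else look untouched in the final picture; the job was handed in at about 12 s, with no verdict returned.

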